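# Chock a tin on the sloping tin rack

### The arm

A 6-joint arm with a two-finger parallel gripper is mounted at the origin on a cart in front of the work surface, level with it; the furniture and walls round the work are solid. World frame = base frame: x ahead of the robot, y to its left, z up, the work surface at z = 0. Lengths are in m, angles in degrees, forces in N, time in s.
With the tool pointing down it reaches from about 0.375 to 0.9 m from the base axis. Payload 3.1 kg.
Tool frame: the origin (TCP) lies midway between the tips of the shut fingers; the grasp point (between the pads) lies arm.pinch_z behind it (arm.pinch_z is the distance from the TCP to the grasp point, in m); z points along the fingers, y is the line along which they close (so a half turn about z gives the same grasp; the last joint's range is limited). The gripper opens to 85 mm and grips with 20 to 120 N. Pads are 22 mm wide; open, the fingers measure 114 mm over their backs; the gripper's body (76 mm by 85 mm) begins 54 mm behind the grasp point. The pads swing forward as they close: fully open they stand 13 mm farther back than shut.
Start: joints at [60.017, 30.224, 82.088, -0, 67.689, -10.227], TCP at [0.211, 0.588, 0.231] pointing down, gripper open.
Joint ranges: [-176.69, 176.69], [-43.24, 126.21], [12.49, 139.97], [-82, 262], [0, 151.66], [-163.58, 163.58]. Speed limits (degrees/s): [159.86, 159.86, 180, 180, 180, 180].

### API

Orientations are given as [roll, pitch, yaw] about the fixed x, y, z axes, in that order (R = Rz(yaw) Ry(pitch) Rx(roll)).
In Python, from rig import arm gives the robot as it stands. The module is installed in compiled form; this text tells all that it offers.
- The arm moves only by the tool step_arm, never from a script. Its argument "steps" is a list of rows, each an object of numbers: "fingers": the gripper command: -1 is fully open, 1 is shut, values between are in proportion; "tx", "ty", "tz": the shift along the tool's x, y, z in m; "twist": the turn about the tool's z in rad. In form: [{"fingers": .., "tx": .., "ty": .., "tz": .., "twist": ..}, ...]. A call has exactly 8 rows; each row is the pose to reach, as a shift and turn from the pose commanded when the call began, along the tool's axes at that moment; what a row does not reach only later rows make up. A row lasts 1/10 s, in which the tool goes at most 50 mm and 8.59 degrees, less where a joint would pass 70% of its speed; a pose out of reach is approached as far as the arm can. A call with a gripper value outside its range is refused whole. The fingers move at their own pace and stop on an object; the grip force is fixed at half the most. Time passes only in rows, so rows that repeat a pose let the fingers close, or fill a call up. It gives the time, the measured TCP pose, the force, the opening and the grip force at its end, in the units of the state.
- arm.observe(): the state, without advancing time (a new reading comes with each control period).
- arm.snapshot(name): name is "scene" or "top" or "wrist"; returns the picture (480x640x3 uint8, blue, green, red); there is no depth.
- arm.camera_info(name): a dict with "intrinsics" (3x3 intrinsics, pixels), "k1" (the pictures are not rectified: a ray, as slopes to the right and down, at radius r is drawn at 1 + k1 r^2 times it, then the intrinsics apply), "extrinsics" (4x4, takes a point from camera to world coordinates); the wrist camera has in their place "T_tool_cam" (4x4, takes a point from camera to tool coordinates, whose origin is the TCP and whose axes are the flange's). Camera axes: x right, y down, z forward; pixel columns grow to the right and rows downward; lengths in m; the calibration is good to about 2 mm. A picture is of the moment at which its call begins: read the wrist's pose just before it. camera_info takes no time and is no camera call.
- arm.hand_in(): hands the job in; it is judged then, once.
The state is a dict: "time_s": time; "joint_positions": joint angles; "joint_velocities": joint speeds; "joint_torque": joint torques, N m; "position": TCP position; "orientation": TCP orientation; "force": force on the tool from outside, world axes, zero at the start; "wrist_torque": the same for the moment, N m; "gripper_width": finger opening in m; "gripper_force": force on a finger pad.
Only numpy, scipy, OpenCV 4.12 (cv2) and the standard library are available. Lean on these libraries where they do the work, as an engineer would, in place of code of your own. Each camera call takes 0.05 s, during which the arm holds its last target. There are 200 camera calls.

### The job

Store the food tin that lies on its side on the sloping wooden rack so that it stays put: first set the orange chock on the rack, then lay the tin on its side against the chock's uphill face, its ends facing the rack's side rails, and only then let it go. Put it down gently, do not let it roll freely down the board, and do not move the honey jar.

Things in the scene. Friction and masses are not known exactly. Their poses are not given: they have to be found in the camera images.
- rack_top (a point): Fixed light-wood board sloping 8 degrees, low end roughly towards the robot. Point: centre of its top face, 34 mm above the worktop; x up the slope, y level across, z square to the board. 200 mm long (x +-100), 160 mm wide between side rails (y +-80) rising 6 mm; 18 mm back stop at the high end, low end open: an unchocked tin rolls off.
- chock_center (a point): Loose orange ridge-shaped chock with black rubber foot, 0.18 kg, alike on both sides. Point: half-way up, 17 mm above its underside. x: across the ridge, foot 70 mm; y: along it, 45 mm between flat upright ends to grip; z: up, 34 mm high, top 24 mm wide. Friction holds it on the board. The tin touches it with its centre about 55 mm uphill of this point, along the board.
- tin_center (a point): Loose food tin with red and white label lying on the worktop: cylinder, diameter 75 mm, length 58 mm, about 0.26 kg, rolls easily. Point: its centre, 38 mm above what it lies on; z axis: the cylinder's axis, level. Grip the flat ends (58 mm apart) some 13 mm above centre, so the palm clears its top. (A similar tin standing upright at the back is not to be used.)
- honey_jar: Bystander: honey jar with an orange lid, diameter 58 mm, 118 mm high, standing beside the work; origin at the centre of its underside, z up.
Things that resemble listed ones, but are neither listed nor needed, are in the scene too. What is shaped like the part that bears tin_center but green or purple is not meant.

How it is judged:
By the outcome, as a careful person would: the job done as asked, in the order asked, and still so for the second after the job is handed in, with the robot touching nothing.
It also fails if it takes over 64 s, if anything falls off the work surface, if the arm or the gripper's body presses on something with over 40 N, if the wrist force passes 120 N, or if a joint passes its speed limit or range.

## Working session

There is one attempt and no reset: what is moved stays moved. The work goes in short steps, Python scripts to look and compute and a tool call to move; the robot and the scene stay as the last step left them, time stands still between calls to the robot, and variables do not carry over. Pictures are saved under pics/ and viewed, at most 10 in all, crops included, and the job is handed in when it is done.

Besides the shell and the picture viewer there is one more tool, called after "Emit:" by a JSON object that holds its "api" and its "payload", one argument or row to a line. step_arm: Moves the arm, as the interface text tells. Its arguments: {"type":"object","properties":{"steps":{"type":"array"}},"required":["steps"]}

```bash
mkdir -p pics; python3 - <<'E'
from rig import arm
import cv2,numpy as np
print(arm.observe(), arm.pinch_z)
for n in ("scene","top","wrist"):
    im=arm.snapshot(n); cv2.imwrite(f"pics/{n}0.png",im)
    print(n,{k:np.round(v,3).tolist() for k,v in arm.camera_info(n).items()})
E
```

```text
{'time_s': 0.0, 'joint_positions': array([ 6.00195056e+01,  3.02777028e+01,  8.21578398e+01, -1.66234240e-04,
        6.76894742e+01, -1.02292757e+01]), 'joint_velocities': array([ 0.09945822, -0.06106839,  0.01477033, -0.14120677,  0.00480045,
        0.02405103]), 'joint_torque': array([-1.50765805e-03, -4.42337251e+01, -1.78027689e+01, -3.28770193e-04,
        8.58461164e-03,  1.46315591e-05]), 'position': array([0.21083371, 0.58759136, 0.2303391 ]), 'orientation': array([-1.79876943e+02, -2.20502237e-02,  1.60248821e+02]), 'force': array([-0.25768617,  0.14813331, -0.07830122]), 'wrist_torque': array([-0.04445172, -0.01112438,  0.00567716]), 'gripper_force': 0.0, 'gripper_width': 0.08521471962156212} 0.0187
scene {'intrinsics': [[622.753, 0.0, 317.008], [0.0, 622.753, 237.67], [0.0, 0.0, 1.0]], 'k1': -0.08, 'extrinsics': [[0.687, -0.467, 0.557, -0.389], [-0.726, -0.451, 0.518, -0.751], [0.009, -0.761, -0.649, 1.055], [0.0, 0.0, 0.0, 1.0]]}
top {'intrinsics': [[444.673, 0.0, 311.839], [0.0, 444.673, 236.17], [0.0, 0.0, 1.0]], 'k1': -0.081, 'extrinsics': [[0.001, -0.997, 0.08, 0.377], [-1.0, -0.0, 0.011, 0.013], [-0.011, -0.08, -0.997, 1.097], [0.0, 0.0, 0.0, 1.0]]}
wrist {'intrinsics': [[385.765, 0.0, 317.853], [0.0, 385.765, 241.228], [0.0, 0.0, 1.0]], 'k1': -0.007, 'T_tool_cam': [[-0.0, -0.946, -0.326, 0.084], [1.0, 0.0, -0.001, -0.001], [0.001, -0.326, 0.946, -0.142], [0.0, 0.0, 0.0, 1.0]]}
```

View pics/scene0.png

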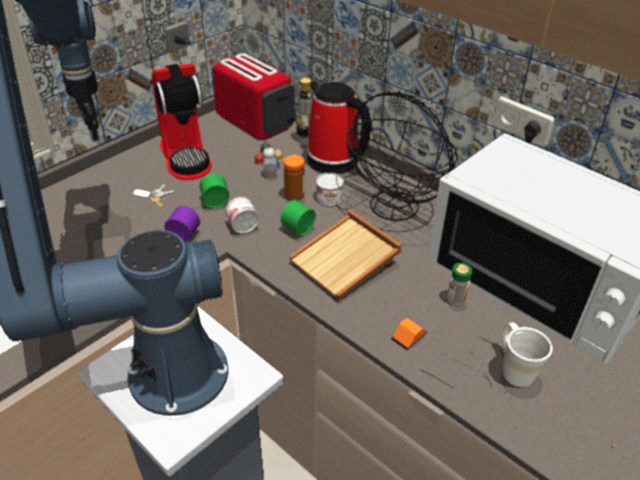

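View pics/top0.png

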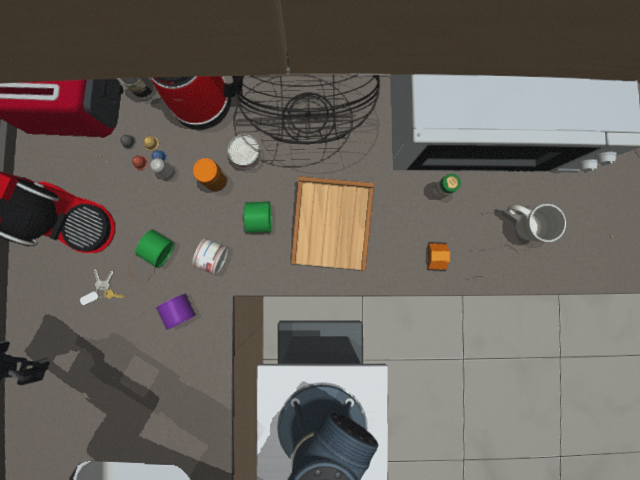

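The scene and top pictures show these candidates:
- **Tin:** the red and white tin lying at top (211,257), scene (242,215). The upright white tin at top (243,151) and the green and purple cylinders are decoys, so (211,257) fits.
- **Chock:** top (438,256), scene (409,333). It is the only orange ridge, since the orange thing at top (209,174) is the honey jar lid.
- **Rack:** top (332,225).

I'll confirm in an enlarged crop and measure.

```bash
cat > h.py <<'E'
from rig import arm
import cv2,numpy as np
def cam(n):
    c=arm.camera_info(n); K=np.array(c["intrinsics"]); k=c["k1"]
    if n=="wrist":
        from scipy.spatial.transform import Rotation as R
        s=arm.observe(); T=np.eye(4); T[:3,:3]=R.from_euler("xyz",s["orientation"],degrees=True).as_matrix(); T[:3,3]=s["position"]
        E=T@np.array(c["T_tool_cam"])
    else: E=np.array(c["extrinsics"])
    return K,np.array([k,0,0,0,0.]),E
def onplane(C,px,z):
    K,d,E=C; u=cv2.undistortPoints(np.float64(px).reshape(-1,1,2),K,d)[:,0]
    D=np.c_[u,np.ones(len(u))]@E[:3,:3].T; o=E[:3,3]
    return o+D*((z-o[2])/D[:,2])[:,None]
def proj(C,P):
    K,d,E=C; q=(np.reshape(P,(-1,3))-E[:3,3])@E[:3,:3]
    return cv2.projectPoints(q,np.zeros(3),np.zeros(3),K,d)[0][:,0]
def mask(im,lo,hi,box=None):
    m=cv2.inRange(cv2.cvtColor(im,cv2.COLOR_BGR2HSV),np.array(lo),np.array(hi))
    if box: 
        x0,y0,x1,y1=box; k=np.zeros_like(m); k[y0:y1,x0:x1]=255; m&=k
    return m
def big(m): return max(cv2.findContours(m,cv2.RETR_EXTERNAL,cv2.CHAIN_APPROX_NONE)[0],key=cv2.contourArea)
E
python3 - <<'E'
from h import *
t=cv2.imread("pics/top0.png"); s=cv2.imread("pics/scene0.png")
f=lambda im,x,y,r=30:cv2.resize(im[y-r:y+r,x-r:x+r],(300,300),interpolation=cv2.INTER_CUBIC)
g=lambda im,x,y,r=60:cv2.resize(im[y-r:y+r,x-r:x+r],(200,300) if 0 else (200,200),interpolation=cv2.INTER_CUBIC)
a=np.hstack([f(t,211,257),f(t,438,256)]);b=np.hstack([f(s,242,215),f(s,409,333)])
cv2.imwrite("pics/crop1.png",np.vstack([a,b]))
C=cam("top")
# rack wood corners
m=mask(t,(8,60,60),(25,255,255),(280,165,390,285)); c=big(m); q=cv2.boxPoints(cv2.minAreaRect(c)); ap=cv2.approxPolyDP(c,5,True)[:,0]
print("rack px",ap.tolist()); print(np.round(onplane(C,ap,0.04),3).tolist())
m=mask(t,(5,150,60),(16,255,255),(415,235,460,280)); c=big(m); print("chock",cv2.boundingRect(c),cv2.minAreaRect(c),cv2.approxPolyDP(c,2,True)[:,0].tolist())
m=mask(t,(8,150,60),(25,255,255),(415,235,460,280))
E
```

```text
rack px [[299, 176], [291, 263], [365, 270], [374, 183]]
[[0.608, 0.056, 0.04], [0.398, 0.074, 0.04], [0.382, -0.101, 0.04], [0.591, -0.125, 0.04]]
chock (428, 243, 22, 27) ((438.7927551269531, 256.0587463378906), (20.751300811767578, 26.29103660583496), 2.602562189102173) [[429, 243], [428, 268], [445, 269], [449, 253], [444, 260], [441, 258], [438, 261], [431, 261], [430, 252], [449, 251], [447, 246]]
```

View pics/crop1.png

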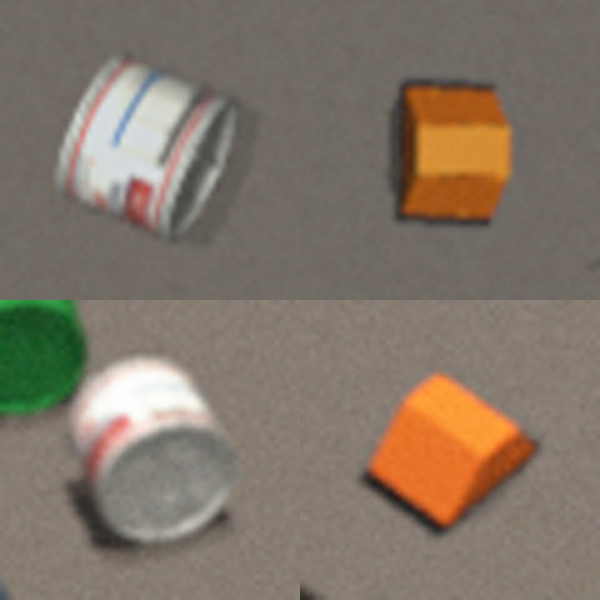

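The crop confirms both. Left is the lying tin, red and white with a grey end, axis tilted about 20° in the image. Right is the orange chock with its black foot, top face centred at about top (440.5,255.7), ridge along image x. Next I'll compute poses and the first move.

```bash
cat >> h.py <<'E'
def go(xyz,yaw=None,s=None):
    s=arm.observe(); from scipy.spatial.transform import Rotation as R
    M=R.from_euler("xyz",s["orientation"],degrees=True).as_matrix()
    d=M.T@(np.array(xyz)-s["position"]); tw=0 if yaw is None else -np.radians((yaw-s["orientation"][2]+180)%360-180)
    print("at",np.round(s["position"],4),np.round(s["orientation"],2),"-> t",np.round(d,4),"twist",round(tw,3))
E
python3 - <<'E'
from h import *
C=cam("top")
lo=onplane(C,[[291,263],[365,270]],0.026); hi=onplane(C,[[299,176],[374,183]],0.064)
print(np.round(lo,3),np.round(hi,3)); 
u=hi.mean(0)-lo.mean(0); print("len",np.linalg.norm(u[:2]),"yaw up",np.degrees(np.arctan2(u[1],u[0])),"yaw cross",[np.degrees(np.arctan2(*(a[0]-a[1])[[1,0]]))-90 for a in (lo,hi)],"mid",(lo.mean(0)+hi.mean(0))/2)
c=onplane(C,[[440.5,255.7],[431,255.5],[450,256]],0.034);print("chock",c)
k=[[181+120/5,227+58/5],[181+12,227+38],[181+35,227+47],[181+238/5,227+21]]
p=onplane(C,k,0.038);print("tin",np.round(p,3),p.mean(0), "sides",np.linalg.norm(p-np.roll(p,1,0),axis=1))
go((.45,.25,.23)); go((c[0][0],c[0][1],.2),180)
S=cam("scene");print("scene chk",proj(S,np.array([[c[0][0],c[0][1],.034],[*p.mean(0)[:2],.038]])))
E
```

```text
[[ 0.399  0.075  0.026]
 [ 0.382 -0.103  0.026]] [[ 0.603  0.055  0.064]
 [ 0.586 -0.122  0.064]]
len 0.20517332896635096 yaw up -5.442220041312229 yaw cross [np.float64(-5.352661042097182), np.float64(-5.412324850689302)] mid [ 0.49235036 -0.02361754  0.045     ]
chock [[ 0.41585871 -0.2839024   0.034     ]
 [ 0.41636406 -0.26089758  0.034     ]
 [ 0.41510865 -0.30696236  0.034     ]]
tin [[0.456 0.282 0.038]
 [0.393 0.31  0.038]
 [0.372 0.254 0.038]
 [0.434 0.224 0.038]] [0.41371418 0.26750317 0.038     ] sides [0.0619108  0.0694121  0.0600398  0.06887479]
at [0.2109 0.5877 0.2305] [-1.7990e+02 -2.0000e-02  1.6025e+02] -> t [-0.3391 -0.2371  0.0008] twist 0
at [0.2109 0.5877 0.2305] [-1.7990e+02 -2.0000e-02  1.6025e+02] -> t [-0.4875 -0.751   0.0316] twist -0.345
scene chk [[410.54445979 324.92553962]
 [241.6036376  214.62052205]]
```

Emit:
{"api": "step_arm", "payload": {
  "steps": [
    {"fingers": -1,"tx": -0.04,"ty": -0.03,"tz": 0,"twist": -0.03},
    {"fingers": -1,"tx": -0.08,"ty": -0.06,"tz": 0,"twist": -0.08},
    {"fingers": -1,"tx": -0.12,"ty": -0.09,"tz": 0,"twist": -0.13},
    {"fingers": -1,"tx": -0.16,"ty": -0.12,"tz": 0,"twist": -0.18},
    {"fingers": -1,"tx": -0.2,"ty": -0.15,"tz": 0,"twist": -0.23},
    {"fingers": -1,"tx": -0.24,"ty": -0.18,"tz": 0,"twist": -0.28},
    {"fingers": -1,"tx": -0.28,"ty": -0.21,"tz": 0,"twist": -0.32},
    {"fingers": -1,"tx": -0.31,"ty": -0.24,"tz": 0,"twist": -0.32}
  ]
}}

```text
time_s: 0.95
position: [0.4236, 0.2556, 0.2314]
orientation: [180.0, 0.1, 178.6]
force: [1.3, 0.1, 0.6]
gripper_width: 0.0854
gripper_force: 0.0
```

```bash
python3 - <<'E'
from h import *
go((.416,-.284,.17),178.5)
cv2.imwrite("pics/wtin.png",arm.snapshot("wrist"))
E
```

```text
at [0.4236 0.2556 0.2314] [1.7999e+02 7.0000e-02 1.7857e+02] -> t [-0.0058 -0.5396  0.0613] twist 0.001
```

Emit:
{"api": "step_arm", "payload": {
  "steps": [
    {"fingers": -1,"tx": 0,"ty": -0.05,"tz": 0,"twist": 0},
    {"fingers": -1,"tx": 0,"ty": -0.1,"tz": 0,"twist": 0},
    {"fingers": -1,"tx": 0,"ty": -0.15,"tz": 0,"twist": 0},
    {"fingers": -1,"tx": 0,"ty": -0.2,"tz": 0,"twist": 0},
    {"fingers": -1,"tx": 0,"ty": -0.25,"tz": 0,"twist": 0},
    {"fingers": -1,"tx": 0,"ty": -0.3,"tz": 0,"twist": 0},
    {"fingers": -1,"tx": 0,"ty": -0.35,"tz": 0,"twist": 0},
    {"fingers": -1,"tx": 0,"ty": -0.4,"tz": 0,"twist": 0}
  ]
}}

```text
time_s: 1.8
position: [0.4115, -0.1441, 0.2314]
orientation: [180.0, 0.0, 178.6]
force: [1.0, 1.1, 0.2]
gripper_width: 0.0852
gripper_force: 0.0
```

Emit:
{"api": "step_arm", "payload": {
  "steps": [
    {"fingers": -1,"tx": -0.002,"ty": -0.04,"tz": 0,"twist": 0},
    {"fingers": -1,"tx": -0.006,"ty": -0.08,"tz": 0.01,"twist": 0},
    {"fingers": -1,"tx": -0.006,"ty": -0.12,"tz": 0.02,"twist": 0},
    {"fingers": -1,"tx": -0.006,"ty": -0.14,"tz": 0.03,"twist": 0},
    {"fingers": -1,"tx": -0.006,"ty": -0.14,"tz": 0.05,"twist": 0},
    {"fingers": -1,"tx": -0.006,"ty": -0.14,"tz": 0.06,"twist": 0},
    {"fingers": -1,"tx": -0.006,"ty": -0.14,"tz": 0.06,"twist": 0},
    {"fingers": -1,"tx": -0.006,"ty": -0.14,"tz": 0.06,"twist": 0}
  ]
}}

```text
time_s: 2.6
position: [0.4145, -0.2814, 0.1713]
orientation: [180.0, -0.0, 178.6]
force: [0.2, 0.1, 0.1]
gripper_width: 0.0853
gripper_force: 0.0
```

```bash
python3 - <<'E'
from h import *
C=cam("wrist"); w=arm.snapshot("wrist")
m=mask(w,(5,150,60),(18,255,255)); c=big(m); print(cv2.boundingRect(c),cv2.contourArea(c))
t=cv2.imread("pics/wtin.png"); 
print("expect",proj(C,[[.416,-.284,.034],[.416,-.261,.034],[.416,-.307,.034]]))
cv2.imwrite("pics/w1.png",np.hstack([cv2.resize(w,(400,300)),cv2.resize(t,(400,300))]))
go((.416,-.284,.002),178.5)
E
```

```text
(286, 180, 58, 75) 4037.5
expect [[315.68526971 228.22741283]
 [346.09090483 227.54003297]
 [285.31699059 228.91502599]]
at [ 0.4148 -0.2817  0.1718] [-1.7999e+02  2.0000e-02  1.7865e+02] -> t [-0.0012 -0.0022  0.1698] twist 0.003
```

View pics/w1.png

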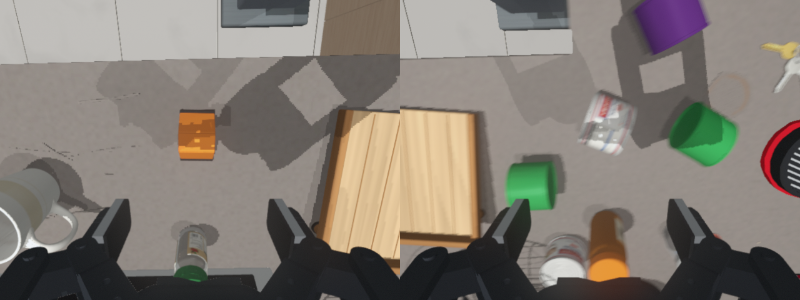

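The left half (wrist view) shows the chock at about (315,217) full scale, ridge across the image. The right half is the earlier wrist view, with the tin at about (205,122)×1.6. I'll refine both from these.

```bash
python3 - <<'E'
from h import *
C=cam("wrist"); w=arm.snapshot("wrist")
p=onplane(C,[[315,180],[315,255]],0.005); print(p,p.mean(0))
m=mask(w,(5,150,60),(18,255,255)); c=big(m); print(cv2.approxPolyDP(c,3,True)[:,0].tolist())
v=cv2.cvtColor(w,cv2.COLOR_BGR2HSV)
for x in (300,315,330): print([int(a) for a in v[172:264:3,x,2]])
E
```

```text
[[ 0.38500075 -0.28442432  0.005     ]
 [ 0.4494216  -0.28610182  0.005     ]] [ 0.41721118 -0.28526307  0.005     ]
[[290, 179], [286, 236], [290, 252], [339, 253], [344, 233], [343, 181]]
[131, 68, 75, 192, 194, 194, 194, 195, 195, 158, 152, 153, 153, 154, 159, 160, 159, 159, 159, 159, 186, 233, 235, 233, 202, 198, 197, 115, 122, 151, 150]
[134, 70, 72, 190, 194, 194, 195, 195, 195, 153, 152, 152, 167, 200, 159, 160, 187, 191, 224, 188, 188, 233, 235, 233, 200, 198, 196, 134, 117, 151, 151]
[135, 73, 69, 194, 194, 195, 184, 152, 151, 152, 152, 152, 153, 157, 158, 160, 187, 188, 188, 188, 188, 188, 208, 229, 202, 197, 196, 154, 110, 150, 151]
```

Emit:
{"api": "step_arm", "payload": {
  "steps": [
    {"fingers": -1,"tx": -0.002,"ty": -0.003,"tz": 0.03,"twist": 0},
    {"fingers": -1,"tx": -0.002,"ty": -0.003,"tz": 0.065,"twist": 0},
    {"fingers": -1,"tx": -0.002,"ty": -0.003,"tz": 0.1,"twist": 0},
    {"fingers": -1,"tx": -0.002,"ty": -0.003,"tz": 0.13,"twist": 0},
    {"fingers": -1,"tx": -0.002,"ty": -0.003,"tz": 0.15,"twist": 0},
    {"fingers": -1,"tx": -0.002,"ty": -0.003,"tz": 0.162,"twist": 0},
    {"fingers": -1,"tx": -0.002,"ty": -0.003,"tz": 0.168,"twist": 0},
    {"fingers": -1,"tx": -0.002,"ty": -0.003,"tz": 0.168,"twist": 0}
  ]
}}

```text
time_s: 3.5
position: [0.4167, -0.2855, 0.0034]
orientation: [-180.0, 0.0, 178.6]
force: [-0.1, -0.1, 0.8]
gripper_width: 0.0855
gripper_force: 0.0
```

Emit:
{"api": "step_arm", "payload": {
  "steps": [
    {"fingers": 1,"tx": 0,"ty": 0,"tz": 0,"twist": 0},
    {"fingers": 1,"tx": 0,"ty": 0,"tz": 0,"twist": 0},
    {"fingers": 1,"tx": 0,"ty": 0,"tz": 0,"twist": 0},
    {"fingers": 1,"tx": 0,"ty": 0,"tz": 0,"twist": 0},
    {"fingers": 1,"tx": 0,"ty": 0,"tz": 0,"twist": 0},
    {"fingers": 1,"tx": 0,"ty": 0,"tz": 0,"twist": 0},
    {"fingers": 1,"tx": 0,"ty": 0,"tz": 0,"twist": 0},
    {"fingers": 1,"tx": 0,"ty": 0,"tz": 0,"twist": 0}
  ]
}}

```text
time_s: 4.3
position: [0.4168, -0.2859, 0.0044]
orientation: [-179.9, 0.1, 178.6]
force: [0.0, 0.6, 5.5]
gripper_width: 0.0441
gripper_force: 62.6
```

Emit:
{"api": "step_arm", "payload": {
  "steps": [
    {"fingers": 1,"tx": 0,"ty": 0,"tz": -0.02,"twist": 0},
    {"fingers": 1,"tx": 0,"ty": 0,"tz": -0.06,"twist": 0},
    {"fingers": 1,"tx": 0,"ty": 0,"tz": -0.1,"twist": 0},
    {"fingers": 1,"tx": 0,"ty": 0.04,"tz": -0.11,"twist": 0.03},
    {"fingers": 1,"tx": -0.01,"ty": 0.08,"tz": -0.11,"twist": 0.07},
    {"fingers": 1,"tx": -0.02,"ty": 0.12,"tz": -0.11,"twist": 0.07},
    {"fingers": 1,"tx": -0.025,"ty": 0.16,"tz": -0.11,"twist": 0.07},
    {"fingers": 1,"tx": -0.025,"ty": 0.19,"tz": -0.11,"twist": 0.07}
  ]
}}

```text
time_s: 5.1
position: [0.4461, -0.094, 0.1137]
orientation: [180.0, 0.0, 174.6]
force: [0.5, 0.1, -1.7]
gripper_width: 0.0443
gripper_force: 61.8
```

```bash
python3 - <<'E'
from h import *
go((.449,-.019,.045),174.6); s=arm.observe(); print(s["gripper_width"],s["force"])
E
```

```text
at [ 0.4461 -0.094   0.1137] [1.7999e+02 3.0000e-02 1.7463e+02] -> t [0.0042 0.0749 0.0687] twist 0.0
0.04430788799580525 [ 0.467259    0.05741259 -1.74815153]
```

Emit:
{"api": "step_arm", "payload": {
  "steps": [
    {"fingers": 1,"tx": 0.002,"ty": 0.035,"tz": 0,"twist": 0},
    {"fingers": 1,"tx": 0.004,"ty": 0.07,"tz": 0,"twist": 0},
    {"fingers": 1,"tx": 0.004,"ty": 0.075,"tz": 0.01,"twist": 0},
    {"fingers": 1,"tx": 0.004,"ty": 0.075,"tz": 0.03,"twist": 0},
    {"fingers": 1,"tx": 0.004,"ty": 0.075,"tz": 0.045,"twist": 0},
    {"fingers": 1,"tx": 0.004,"ty": 0.075,"tz": 0.055,"twist": 0},
    {"fingers": 1,"tx": 0.004,"ty": 0.075,"tz": 0.064,"twist": 0},
    {"fingers": 1,"tx": 0.004,"ty": 0.075,"tz": 0.066,"twist": 0}
  ]
}}

```text
time_s: 5.9
position: [0.4489, -0.0215, 0.0465]
orientation: [180.0, -0.1, 174.5]
force: [-0.7, -0.0, -1.8]
gripper_width: 0.0442
gripper_force: 61.9
```

```bash
python3 - <<'E'
from h import *
go((.449,-.019,.038),174.6); s=arm.observe(); print(s["gripper_width"],s["force"])
w=arm.snapshot("wrist"); t=arm.snapshot("top"); cv2.imwrite("pics/w2.png",np.hstack([cv2.resize(w,(400,300)),cv2.resize(t[150:300,250:450],(400,300))]))
E
```

```text
at [ 0.4489 -0.0215  0.0465] [ 1.7999e+02 -7.0000e-02  1.7453e+02] -> t [0.0001 0.0025 0.0085] twist -0.001
0.044204834278146324 [-0.70876732 -0.04946632 -1.80660292]
```

View pics/w2.png

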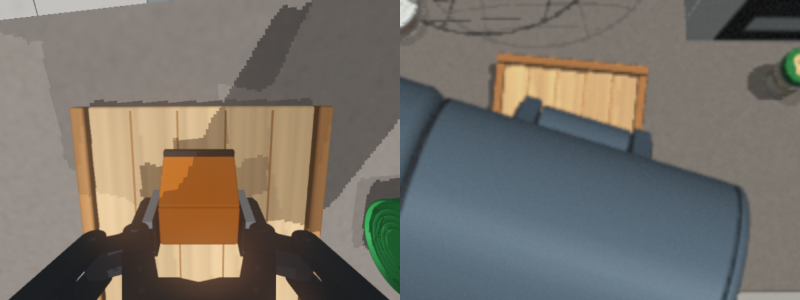

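The chock is centred between the rails (rails at x≈85 and 322, chock at 160–238) and square to them. Lowering gently.

Emit:
{"api": "step_arm", "payload": {
  "steps": [
    {"fingers": 1,"tx": 0,"ty": 0.001,"tz": 0.002,"twist": 0},
    {"fingers": 1,"tx": 0,"ty": 0.001,"tz": 0.004,"twist": 0},
    {"fingers": 1,"tx": 0,"ty": 0.001,"tz": 0.006,"twist": 0},
    {"fingers": 1,"tx": 0,"ty": 0.001,"tz": 0.007,"twist": 0},
    {"fingers": 1,"tx": 0,"ty": 0.001,"tz": 0.008,"twist": 0},
    {"fingers": 1,"tx": 0,"ty": 0.001,"tz": 0.009,"twist": 0},
    {"fingers": 1,"tx": 0,"ty": 0.001,"tz": 0.01,"twist": 0},
    {"fingers": 1,"tx": 0,"ty": 0.001,"tz": 0.01,"twist": 0}
  ]
}}

```text
time_s: 6.8
position: [0.4493, -0.0201, 0.0375]
orientation: [-180.0, 0.0, 174.6]
force: [0.4, -0.0, 1.3]
gripper_width: 0.0442
gripper_force: 62.5
```

Emit:
{"api": "step_arm", "payload": {
  "steps": [
    {"fingers": 1,"tx": 0,"ty": 0,"tz": 0.0005,"twist": 0},
    {"fingers": 1,"tx": 0,"ty": 0,"tz": 0.001,"twist": 0},
    {"fingers": 1,"tx": 0,"ty": 0,"tz": 0.0015,"twist": 0},
    {"fingers": 1,"tx": 0,"ty": 0,"tz": 0.002,"twist": 0},
    {"fingers": 1,"tx": 0,"ty": 0,"tz": 0.0025,"twist": 0},
    {"fingers": 1,"tx": 0,"ty": 0,"tz": 0.003,"twist": 0},
    {"fingers": 1,"tx": 0,"ty": 0,"tz": 0.003,"twist": 0},
    {"fingers": 1,"tx": 0,"ty": 0,"tz": 0.003,"twist": 0}
  ]
}}

```text
time_s: 7.6
position: [0.4486, -0.02, 0.036]
orientation: [-180.0, 0.0, 174.6]
force: [-5.7, -0.1, 18.8]
gripper_width: 0.044
gripper_force: 64.9
```

Emit:
{"api": "step_arm", "payload": {
  "steps": [
    {"fingers": 1,"tx": 0,"ty": 0,"tz": 0.0005,"twist": 0},
    {"fingers": 1,"tx": 0,"ty": 0,"tz": 0.001,"twist": 0},
    {"fingers": 1,"tx": 0,"ty": 0,"tz": 0.001,"twist": 0},
    {"fingers": 1,"tx": 0,"ty": 0,"tz": 0.0015,"twist": 0},
    {"fingers": 1,"tx": 0,"ty": 0,"tz": 0.002,"twist": 0},
    {"fingers": 1,"tx": 0,"ty": 0,"tz": 0.002,"twist": 0},
    {"fingers": 1,"tx": 0,"ty": 0,"tz": 0.002,"twist": 0},
    {"fingers": 1,"tx": 0,"ty": 0,"tz": 0.002,"twist": 0}
  ]
}}

```text
time_s: 8.4
position: [0.4476, -0.0199, 0.034]
orientation: [-180.0, -0.1, 174.6]
force: [-6.5, -1.0, 20.3]
gripper_width: 0.0441
gripper_force: 66.1
```

Force is limited, so the chock is pivoting in the grip. Releasing and lifting.

Emit:
{"api": "step_arm", "payload": {
  "steps": [
    {"fingers": 0.3,"tx": 0,"ty": 0,"tz": -0.002,"twist": 0},
    {"fingers": -0.1,"tx": 0,"ty": 0,"tz": -0.002,"twist": 0},
    {"fingers": -0.5,"tx": 0,"ty": 0,"tz": -0.002,"twist": 0},
    {"fingers": -0.8,"tx": 0,"ty": 0,"tz": -0.002,"twist": 0},
    {"fingers": -1,"tx": 0,"ty": 0,"tz": -0.002,"twist": 0},
    {"fingers": -1,"tx": 0,"ty": 0,"tz": -0.03,"twist": 0},
    {"fingers": -1,"tx": 0,"ty": 0,"tz": -0.07,"twist": 0},
    {"fingers": -1,"tx": 0,"ty": 0,"tz": -0.11,"twist": 0}
  ]
}}

```text
time_s: 9.2
position: [0.4486, -0.0199, 0.1428]
orientation: [180.0, -0.1, 174.6]
force: [0.4, -0.4, 0.3]
gripper_width: 0.0856
gripper_force: 0.0
```

```bash
python3 - <<'E'
from h import *
C=cam("wrist"); w=arm.snapshot("wrist"); cv2.imwrite("pics/w3.png",w)
m=mask(w,(5,170,60),(14,255,255)); cs=cv2.findContours(m,cv2.RETR_EXTERNAL,cv2.CHAIN_APPROX_NONE)[0]
print([(cv2.boundingRect(c)) for c in cs if cv2.contourArea(c)>300])
go((.414,.2675,.18),159.5)
E
```

```text
[(282, 197, 72, 90)]
at [ 0.4522 -0.0207  0.1482] [-179.9     0.52  174.6 ] -> t [ 0.0649  0.2833 -0.0329] twist 0.264
```

View pics/w3.png

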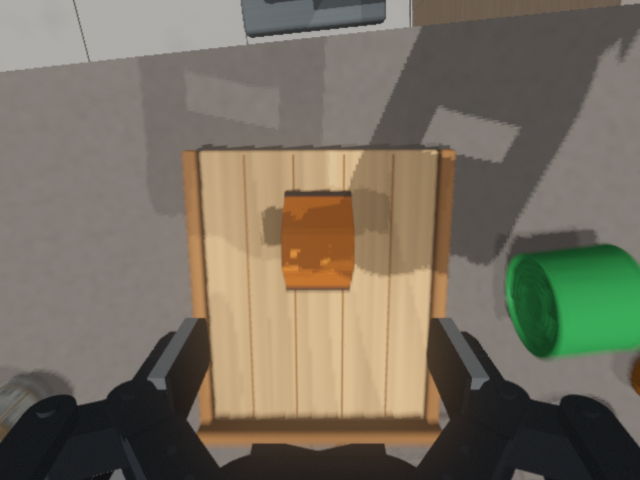

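The chock lies flat and square on the rack, at px (282–354, 190–290), midway between the rails. Measuring its place, then on to the tin.

```bash
python3 - <<'E'
from h import *
C=cam("wrist"); w=arm.snapshot("wrist"); v=cv2.cvtColor(w,cv2.COLOR_BGR2HSV)
m=mask(w,(5,170,60),(14,255,255)); print(cv2.boundingRect(big(m)))
for n,r in (("a",v[140:300:4,318,2]),): print([int(a) for a in r])
lo=onplane(C,[[318,191]],.0236);hi=onplane(C,[[320,290]],.0333);le=onplane(C,[[190,150],[454,150]],.025)
print(lo,hi,"edge",le, "up",np.array([.9956,-.094])@((lo+hi)/2-le.mean(0))[0][:2])
go((.414,.2675,.19),159.5)
E
```

```text
(284, 188, 70, 88)
[92, 189, 193, 193, 193, 193, 193, 193, 193, 194, 173, 74, 155, 165, 165, 165, 133, 134, 135, 134, 142, 146, 147, 147, 146, 146, 147, 147, 146, 148, 159, 194, 193, 193, 113, 183, 212, 212, 212, 212]
[[ 0.42389911 -0.01923154  0.0236    ]] [[ 0.4956503  -0.02450287  0.0333    ]] edge [[ 0.38770402 -0.10220657  0.025     ]
 [ 0.40433096  0.07425746  0.025     ]] up 0.06421859358481377
at [ 0.4524 -0.0209  0.1462] [-179.89    0.56  174.59] -> t [ 0.065   0.2834 -0.045 ] twist 0.263
```

Emit:
{"api": "step_arm", "payload": {
  "steps": [
    {"fingers": -1,"tx": 0,"ty": 0,"tz": -0.03,"twist": 0},
    {"fingers": -1,"tx": 0.01,"ty": 0.04,"tz": -0.045,"twist": 0.05},
    {"fingers": -1,"tx": 0.02,"ty": 0.085,"tz": -0.045,"twist": 0.1},
    {"fingers": -1,"tx": 0.03,"ty": 0.13,"tz": -0.045,"twist": 0.15},
    {"fingers": -1,"tx": 0.04,"ty": 0.175,"tz": -0.045,"twist": 0.2},
    {"fingers": -1,"tx": 0.05,"ty": 0.22,"tz": -0.045,"twist": 0.26},
    {"fingers": -1,"tx": 0.06,"ty": 0.26,"tz": -0.045,"twist": 0.26},
    {"fingers": -1,"tx": 0.065,"ty": 0.283,"tz": -0.045,"twist": 0.26}
  ]
}}

```text
time_s: 10.1
position: [0.4099, 0.2703, 0.1862]
orientation: [-180.0, -0.1, 159.8]
force: [1.0, 0.1, -0.2]
gripper_width: 0.0853
gripper_force: 0.0
```

Emit:
{"api": "step_arm", "payload": {
  "steps": [
    {"fingers": -1,"tx": 0,"ty": 0,"tz": 0,"twist": 0},
    {"fingers": -1,"tx": 0,"ty": 0,"tz": 0,"twist": 0},
    {"fingers": -1,"tx": 0,"ty": 0,"tz": 0,"twist": 0},
    {"fingers": -1,"tx": 0,"ty": 0,"tz": 0,"twist": 0},
    {"fingers": -1,"tx": 0,"ty": 0,"tz": 0,"twist": 0},
    {"fingers": -1,"tx": 0,"ty": 0,"tz": 0,"twist": 0},
    {"fingers": -1,"tx": 0,"ty": 0,"tz": 0,"twist": 0},
    {"fingers": -1,"tx": 0,"ty": 0,"tz": 0,"twist": 0}
  ]
}}

```text
time_s: 10.9
position: [0.4115, 0.2676, 0.1874]
orientation: [180.0, 0.0, 159.6]
force: [-0.0, 0.0, 0.4]
gripper_width: 0.0853
gripper_force: 0.0
```

```bash
python3 - <<'E'
from h import *
C=cam("wrist"); w=arm.snapshot("wrist"); cv2.imwrite("pics/w4.png",w)
go((.414,.2675,.025),159.5)
print(proj(C,[.414,.2675,.038]))
E
```

```text
at [0.4115 0.2676 0.1874] [1.8000e+02 1.0000e-02 1.5966e+02] -> t [-0.0024  0.0007  0.1624] twist 0.003
[[320.22378576 224.22942443]]
```

View pics/w4.png

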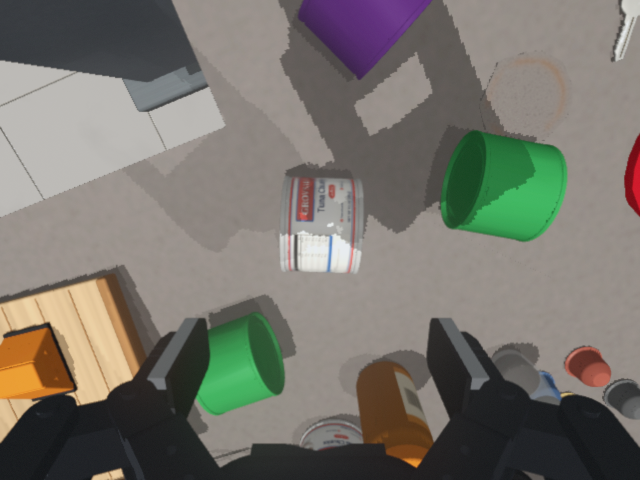

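The tin is centred at (322,225), spanning 282–362 × 177–273, with its axis along the closing line. It agrees with the estimate (320,224), so I'm descending.

Emit:
{"api": "step_arm", "payload": {
  "steps": [
    {"fingers": -1,"tx": -0.002,"ty": 0.001,"tz": 0.03,"twist": 0},
    {"fingers": -1,"tx": -0.002,"ty": 0.001,"tz": 0.065,"twist": 0},
    {"fingers": -1,"tx": -0.002,"ty": 0.001,"tz": 0.1,"twist": 0},
    {"fingers": -1,"tx": -0.002,"ty": 0.001,"tz": 0.13,"twist": 0},
    {"fingers": -1,"tx": -0.002,"ty": 0.001,"tz": 0.15,"twist": 0},
    {"fingers": -1,"tx": -0.002,"ty": 0.001,"tz": 0.158,"twist": 0},
    {"fingers": -1,"tx": -0.002,"ty": 0.001,"tz": 0.161,"twist": 0},
    {"fingers": -1,"tx": -0.002,"ty": 0.001,"tz": 0.161,"twist": 0}
  ]
}}

```text
time_s: 11.75
position: [0.414, 0.2682, 0.0266]
orientation: [180.0, 0.0, 159.7]
force: [-0.3, 0.9, -0.7]
gripper_width: 0.0854
gripper_force: 0.0
```

Emit:
{"api": "step_arm", "payload": {
  "steps": [
    {"fingers": 1,"tx": 0,"ty": 0,"tz": 0,"twist": 0},
    {"fingers": 1,"tx": 0,"ty": 0,"tz": 0,"twist": 0},
    {"fingers": 1,"tx": 0,"ty": 0,"tz": 0,"twist": 0},
    {"fingers": 1,"tx": 0,"ty": 0,"tz": 0,"twist": 0},
    {"fingers": 1,"tx": 0,"ty": 0,"tz": 0,"twist": 0},
    {"fingers": 1,"tx": 0,"ty": 0,"tz": 0,"twist": 0},
    {"fingers": 1,"tx": 0,"ty": 0,"tz": 0,"twist": 0},
    {"fingers": 1,"tx": 0,"ty": 0,"tz": 0,"twist": 0}
  ]
}}

```text
time_s: 12.55
position: [0.4143, 0.2682, 0.0276]
orientation: [179.9, 0.1, 159.7]
force: [0.2, -0.7, 7.1]
gripper_width: 0.0578
gripper_force: 62.6
```

Emit:
{"api": "step_arm", "payload": {
  "steps": [
    {"fingers": 1,"tx": 0,"ty": 0,"tz": -0.01,"twist": 0},
    {"fingers": 1,"tx": 0,"ty": 0,"tz": -0.04,"twist": 0},
    {"fingers": 1,"tx": 0,"ty": 0,"tz": -0.08,"twist": 0},
    {"fingers": 1,"tx": 0,"ty": 0,"tz": -0.12,"twist": 0},
    {"fingers": 1,"tx": 0,"ty": 0,"tz": -0.14,"twist": 0},
    {"fingers": 1,"tx": 0,"ty": 0,"tz": -0.14,"twist": 0},
    {"fingers": 1,"tx": 0,"ty": 0,"tz": -0.14,"twist": 0},
    {"fingers": 1,"tx": 0,"ty": 0,"tz": -0.14,"twist": 0}
  ]
}}

```text
time_s: 13.35
position: [0.4123, 0.2675, 0.165]
orientation: [-179.9, -0.1, 159.7]
force: [-0.2, -0.7, -2.6]
gripper_width: 0.0578
gripper_force: 64.4
```

```bash
python3 - <<'E'
from h import *
go((.5085,-.0265,.15),174.6); s=arm.observe(); print(s["gripper_width"],s["force"],s["wrist_torque"])
E
```

```text
at [0.4123 0.2675 0.165 ] [-1.7988e+02 -1.5000e-01  1.5967e+02] -> t [-0.1924 -0.2422  0.0151] twist -0.261
0.05778766621760919 [-0.16742375 -0.73569717 -2.62264868] [0.00788964 0.03574281 0.01147256]
```

Emit:
{"api": "step_arm", "payload": {
  "steps": [
    {"fingers": 1,"tx": -0.02,"ty": -0.025,"tz": 0,"twist": -0.03},
    {"fingers": 1,"tx": -0.047,"ty": -0.06,"tz": 0,"twist": -0.08},
    {"fingers": 1,"tx": -0.075,"ty": -0.095,"tz": 0,"twist": -0.13},
    {"fingers": 1,"tx": -0.103,"ty": -0.13,"tz": 0,"twist": -0.18},
    {"fingers": 1,"tx": -0.131,"ty": -0.165,"tz": 0,"twist": -0.23},
    {"fingers": 1,"tx": -0.16,"ty": -0.2,"tz": 0,"twist": -0.26},
    {"fingers": 1,"tx": -0.18,"ty": -0.23,"tz": 0,"twist": -0.26},
    {"fingers": 1,"tx": -0.192,"ty": -0.242,"tz": 0.01,"twist": -0.26}
  ]
}}

```text
time_s: 14.15
position: [0.5105, -0.0288, 0.1553]
orientation: [-180.0, 0.0, 174.4]
force: [0.4, 1.1, -1.8]
gripper_width: 0.0579
gripper_force: 64.7
```

Emit:
{"api": "step_arm", "payload": {
  "steps": [
    {"fingers": 1,"tx": 0,"ty": 0,"tz": 0.01,"twist": 0},
    {"fingers": 1,"tx": 0,"ty": 0,"tz": 0.03,"twist": 0},
    {"fingers": 1,"tx": 0,"ty": 0,"tz": 0.05,"twist": 0},
    {"fingers": 1,"tx": 0,"ty": 0,"tz": 0.065,"twist": 0},
    {"fingers": 1,"tx": 0,"ty": 0,"tz": 0.07,"twist": 0},
    {"fingers": 1,"tx": 0,"ty": 0,"tz": 0.07,"twist": 0},
    {"fingers": 1,"tx": 0,"ty": 0,"tz": 0.07,"twist": 0},
    {"fingers": 1,"tx": 0,"ty": 0,"tz": 0.07,"twist": 0}
  ]
}}

```text
time_s: 14.95
position: [0.51, -0.0253, 0.0869]
orientation: [-180.0, 0.1, 174.6]
force: [0.9, 0.1, -3.0]
gripper_width: 0.0574
gripper_force: 64.6
```

```bash
python3 - <<'E'
from h import *
w=arm.snapshot("wrist"); cv2.imwrite("pics/w5.png",w)
go((.5065,-.0265,.066),174.6)
E
```

```text
at [ 0.51   -0.0255  0.087 ] [-1.7999e+02  8.0000e-02  1.7459e+02] -> t [ 0.0035 -0.0014  0.021 ] twist -0.0
```

View pics/w5.png

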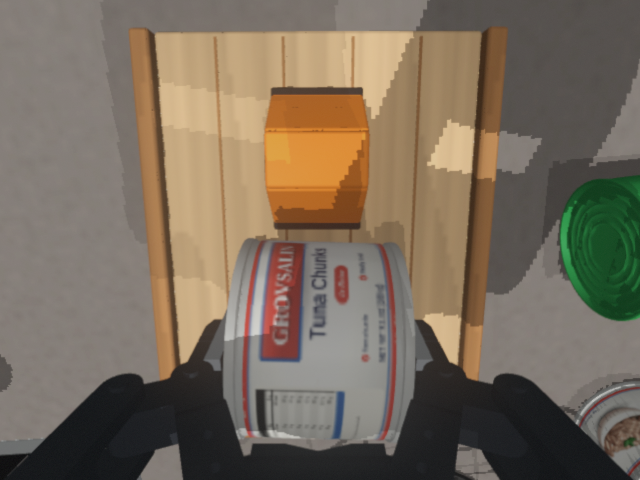

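The tin is aligned with the chock (centre x 319 against 317) and stands just uphill of it. Lowering it to the board.

Emit:
{"api": "step_arm", "payload": {
  "steps": [
    {"fingers": 1,"tx": 0.001,"ty": 0,"tz": 0.008,"twist": 0},
    {"fingers": 1,"tx": 0.001,"ty": 0,"tz": 0.014,"twist": 0},
    {"fingers": 1,"tx": 0.001,"ty": 0,"tz": 0.017,"twist": 0},
    {"fingers": 1,"tx": 0.001,"ty": 0,"tz": 0.018,"twist": 0},
    {"fingers": 1,"tx": 0.001,"ty": 0,"tz": 0.019,"twist": 0},
    {"fingers": 1,"tx": 0.001,"ty": 0,"tz": 0.02,"twist": 0},
    {"fingers": 1,"tx": 0.001,"ty": 0,"tz": 0.02,"twist": 0},
    {"fingers": 1,"tx": 0.001,"ty": 0,"tz": 0.02,"twist": 0}
  ]
}}

```text
time_s: 15.8
position: [0.5087, -0.0256, 0.0664]
orientation: [-180.0, 0.0, 174.6]
force: [0.3, 0.1, -1.0]
gripper_width: 0.0577
gripper_force: 64.6
```

Emit:
{"api": "step_arm", "payload": {
  "steps": [
    {"fingers": 1,"tx": 0,"ty": 0,"tz": 0.0005,"twist": 0},
    {"fingers": 1,"tx": 0,"ty": 0,"tz": 0.001,"twist": 0},
    {"fingers": 1,"tx": 0,"ty": 0,"tz": 0.0015,"twist": 0},
    {"fingers": 1,"tx": 0,"ty": 0,"tz": 0.002,"twist": 0},
    {"fingers": 1,"tx": 0,"ty": 0,"tz": 0.002,"twist": 0},
    {"fingers": 1,"tx": 0,"ty": 0,"tz": 0.002,"twist": 0},
    {"fingers": 1,"tx": 0,"ty": 0,"tz": 0.002,"twist": 0},
    {"fingers": 1,"tx": 0,"ty": 0,"tz": 0.002,"twist": 0}
  ]
}}

```text
time_s: 16.6
position: [0.5086, -0.0256, 0.0649]
orientation: [-180.0, 0.0, 174.6]
force: [-1.4, 0.5, 6.4]
gripper_width: 0.0573
gripper_force: 65.2
```

Board contact is felt (6 N). Now sliding downhill along the slope until it meets the chock.

Emit:
{"api": "step_arm", "payload": {
  "steps": [
    {"fingers": 1,"tx": 0.0005,"ty": 0,"tz": -0.0005,"twist": 0},
    {"fingers": 1,"tx": 0.001,"ty": 0,"tz": -0.0005,"twist": 0},
    {"fingers": 1,"tx": 0.0015,"ty": 0,"tz": -0.0003,"twist": 0},
    {"fingers": 1,"tx": 0.002,"ty": 0,"tz": -0.0002,"twist": 0},
    {"fingers": 1,"tx": 0.0025,"ty": 0,"tz": -0.0002,"twist": 0},
    {"fingers": 1,"tx": 0.003,"ty": 0,"tz": -0.0001,"twist": 0},
    {"fingers": 1,"tx": 0.003,"ty": 0,"tz": -0.0001,"twist": 0},
    {"fingers": 1,"tx": 0.003,"ty": 0,"tz": -0.0001,"twist": 0}
  ]
}}

```text
time_s: 17.4
position: [0.5059, -0.0254, 0.0646]
orientation: [-180.0, 0.0, 174.6]
force: [1.2, 0.1, 3.2]
gripper_width: 0.0574
gripper_force: 65.0
```

Emit:
{"api": "step_arm", "payload": {
  "steps": [
    {"fingers": 1,"tx": 0.0005,"ty": 0,"tz": 0,"twist": 0},
    {"fingers": 1,"tx": 0.001,"ty": 0,"tz": 0.0001,"twist": 0},
    {"fingers": 1,"tx": 0.0015,"ty": 0,"tz": 0.0002,"twist": 0},
    {"fingers": 1,"tx": 0.002,"ty": 0,"tz": 0.0003,"twist": 0},
    {"fingers": 1,"tx": 0.002,"ty": 0,"tz": 0.0003,"twist": 0},
    {"fingers": 1,"tx": 0.002,"ty": 0,"tz": 0.0003,"twist": 0},
    {"fingers": 1,"tx": 0.002,"ty": 0,"tz": 0.0003,"twist": 0},
    {"fingers": 1,"tx": 0.002,"ty": 0,"tz": 0.0003,"twist": 0}
  ]
}}

```text
time_s: 18.2
position: [0.5038, -0.0251, 0.0642]
orientation: [-180.0, 0.0, 174.6]
force: [2.1, -0.0, 4.9]
gripper_width: 0.0575
gripper_force: 65.2
```

```bash
python3 - <<'E'
from h import *
w=arm.snapshot("wrist"); cv2.imwrite("pics/w6.png",w)
m=mask(w,(5,170,60),(14,255,255)); print(cv2.boundingRect(big(m))); v=cv2.cvtColor(w,cv2.COLOR_BGR2HSV)
print(v[60:300:5,317,2].tolist(), v[60:300:5,317,1].tolist())
E
```

```text
(259, 109, 118, 133)
[194, 194, 194, 194, 194, 194, 194, 194, 105, 78, 166, 168, 168, 168, 169, 170, 170, 170, 177, 216, 220, 219, 219, 220, 219, 220, 219, 220, 220, 219, 219, 187, 180, 179, 165, 124, 122, 124, 86, 91, 70, 107, 102, 80, 135, 129, 134, 99] [88, 89, 89, 91, 89, 91, 91, 89, 104, 88, 198, 196, 199, 200, 202, 203, 200, 203, 202, 192, 189, 189, 189, 188, 187, 187, 189, 187, 187, 187, 186, 200, 203, 202, 202, 185, 180, 21, 27, 17, 29, 7, 5, 22, 8, 4, 6, 15]
```

Emit:
{"api": "step_arm", "payload": {
  "steps": [
    {"fingers": 1,"tx": 0.0003,"ty": 0,"tz": 0,"twist": 0},
    {"fingers": 1,"tx": 0.0006,"ty": 0,"tz": 0,"twist": 0},
    {"fingers": 1,"tx": 0.0009,"ty": 0,"tz": 0,"twist": 0},
    {"fingers": 1,"tx": 0.0012,"ty": 0,"tz": 0.0001,"twist": 0},
    {"fingers": 1,"tx": 0.0015,"ty": 0,"tz": 0.0001,"twist": 0},
    {"fingers": 1,"tx": 0.0015,"ty": 0,"tz": 0.0001,"twist": 0},
    {"fingers": 1,"tx": 0.0015,"ty": 0,"tz": 0.0001,"twist": 0},
    {"fingers": 1,"tx": 0.0015,"ty": 0,"tz": 0.0001,"twist": 0}
  ]
}}

```text
time_s: 19.05
position: [0.502, -0.0249, 0.064]
orientation: [180.0, -0.0, 174.6]
force: [1.2, -0.7, 4.4]
gripper_width: 0.0578
gripper_force: 65.2
```

```bash
python3 - <<'E'
from h import *
w=arm.snapshot("wrist")
m=mask(w,(5,170,60),(14,255,255)); print(cv2.boundingRect(big(m))); cv2.imwrite("pics/w7.png",cv2.resize(w[60:360,180:460],(747,600)[:2] and (560,600)))
E
```

```text
(259, 113, 118, 129)
```

Emit:
{"api": "step_arm", "payload": {
  "steps": [
    {"fingers": 1,"tx": 0.0003,"ty": 0,"tz": 0,"twist": 0},
    {"fingers": 1,"tx": 0.0006,"ty": 0,"tz": 0,"twist": 0},
    {"fingers": 1,"tx": 0.0009,"ty": 0,"tz": 0,"twist": 0},
    {"fingers": 1,"tx": 0.0012,"ty": 0,"tz": 0.0001,"twist": 0},
    {"fingers": 1,"tx": 0.0015,"ty": 0,"tz": 0.0001,"twist": 0},
    {"fingers": 1,"tx": 0.0015,"ty": 0,"tz": 0.0001,"twist": 0},
    {"fingers": 1,"tx": 0.0015,"ty": 0,"tz": 0.0001,"twist": 0},
    {"fingers": 1,"tx": 0.0015,"ty": 0,"tz": 0.0001,"twist": 0}
  ]
}}

```text
time_s: 19.9
position: [0.5004, -0.0247, 0.0638]
orientation: [180.0, -0.0, 174.6]
force: [1.1, 0.2, 2.2]
gripper_width: 0.0577
gripper_force: 65.1
```

```bash
python3 - <<'E'
from h import *
w=arm.snapshot("wrist")
m=mask(w,(5,170,60),(14,255,255)); print(cv2.boundingRect(big(m))); cv2.imwrite("pics/w8.png",cv2.resize(w[60:360,180:460],(560,600)))
E
```

```text
(259, 117, 118, 125)
```

View pics/w8.png

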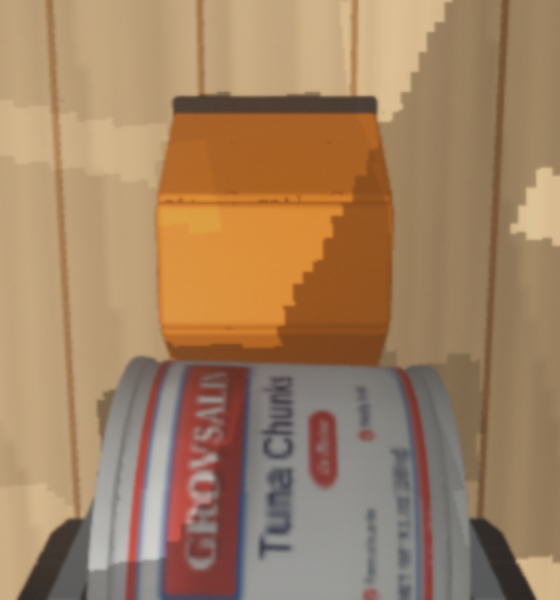

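Still a little short of the chock: its rows keep shifting as I move, so it isn't being pushed. Creeping on.

Emit:
{"api": "step_arm", "payload": {
  "steps": [
    {"fingers": 1,"tx": 0.0003,"ty": 0,"tz": 0,"twist": 0},
    {"fingers": 1,"tx": 0.0006,"ty": 0,"tz": 0,"twist": 0},
    {"fingers": 1,"tx": 0.0009,"ty": 0,"tz": 0.0001,"twist": 0},
    {"fingers": 1,"tx": 0.0012,"ty": 0,"tz": 0.0002,"twist": 0},
    {"fingers": 1,"tx": 0.0015,"ty": 0,"tz": 0.0003,"twist": 0},
    {"fingers": 1,"tx": 0.0015,"ty": 0,"tz": 0.0003,"twist": 0},
    {"fingers": 1,"tx": 0.0015,"ty": 0,"tz": 0.0003,"twist": 0},
    {"fingers": 1,"tx": 0.0015,"ty": 0,"tz": 0.0003,"twist": 0}
  ]
}}

```text
time_s: 20.75
position: [0.4991, -0.0247, 0.0636]
orientation: [-180.0, 0.0, 174.6]
force: [2.0, -0.5, 0.3]
gripper_width: 0.0572
gripper_force: 64.8
```

```bash
python3 - <<'E'
from h import *
C=cam("wrist");w=arm.snapshot("wrist")
m=mask(w,(5,170,60),(14,255,255)); b=cv2.boundingRect(big(m)); print(b)
v=w[90:135,317].sum(1)//3; print(v.tolist())
g=np.where(v<70)[0]; r=90+g.min() if len(g) else b[1]-8
s=arm.observe()["position"]; e=onplane(C,[[317,r]],.0236); print("foot edge",r,e,"edge-to-tin horiz",np.linalg.norm(s[:2]-e[0][:2]),"touch expects", 35*.99+55*.99-38*.139)
E
```

```text
(260, 117, 118, 125)
[161, 161, 162, 161, 161, 161, 161, 161, 161, 161, 161, 161, 161, 160, 160, 161, 161, 160, 148, 87, 64, 62, 63, 63, 62, 63, 65, 79, 97, 101, 99, 100, 101, 100, 101, 99, 101, 100, 101, 100, 100, 100, 100, 99, 101]
foot edge 110 [[ 0.41602803 -0.01813792  0.0236    ]] edge-to-tin horiz 0.08337392374328102 touch expects 83.818
```

Contact is made. The chock's row stayed at 117 while the tool moved 1.3 mm, the pushing force rose, and the measured distance of 83.4 mm matches the 83.8 expected. Releasing slowly.

Emit:
{"api": "step_arm", "payload": {
  "steps": [
    {"fingers": 0.3,"tx": 0,"ty": 0,"tz": 0,"twist": 0},
    {"fingers": 0.2,"tx": 0,"ty": 0,"tz": 0,"twist": 0},
    {"fingers": 0,"tx": 0,"ty": 0,"tz": 0,"twist": 0},
    {"fingers": -0.4,"tx": 0,"ty": 0,"tz": 0,"twist": 0},
    {"fingers": -0.7,"tx": 0,"ty": 0,"tz": 0,"twist": 0},
    {"fingers": -1,"tx": 0,"ty": 0,"tz": 0,"twist": 0},
    {"fingers": -1,"tx": 0,"ty": 0,"tz": 0,"twist": 0},
    {"fingers": -1,"tx": 0,"ty": 0,"tz": 0,"twist": 0}
  ]
}}

```text
time_s: 21.6
position: [0.4989, -0.0246, 0.0635]
orientation: [180.0, -0.0, 174.6]
force: [0.5, 0.8, 0.4]
gripper_width: 0.0854
gripper_force: 0.0
```

Emit:
{"api": "step_arm", "payload": {
  "steps": [
    {"fingers": -1,"tx": 0,"ty": 0,"tz": -0.01,"twist": 0},
    {"fingers": -1,"tx": 0,"ty": 0,"tz": -0.03,"twist": 0},
    {"fingers": -1,"tx": 0,"ty": 0,"tz": -0.055,"twist": 0},
    {"fingers": -1,"tx": 0,"ty": 0,"tz": -0.09,"twist": 0},
    {"fingers": -1,"tx": 0,"ty": 0,"tz": -0.12,"twist": 0},
    {"fingers": -1,"tx": 0,"ty": 0,"tz": -0.13,"twist": 0},
    {"fingers": -1,"tx": 0,"ty": 0,"tz": -0.13,"twist": 0},
    {"fingers": -1,"tx": 0,"ty": 0,"tz": -0.13,"twist": 0}
  ]
}}

```text
time_s: 22.4
position: [0.4983, -0.0244, 0.193]
orientation: [180.0, -0.1, 174.6]
force: [-0.3, -0.1, -0.8]
gripper_width: 0.0853
gripper_force: 0.0
```

```bash
python3 - <<'E'
from h import *
w=arm.snapshot("wrist"); t=arm.snapshot("scene"); cv2.imwrite("pics/w9.png",np.hstack([cv2.resize(w,(400,300)),cv2.resize(t[180:330,220:420],(400,300))]))
E
```

```text
(no output)
```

View pics/w9.png

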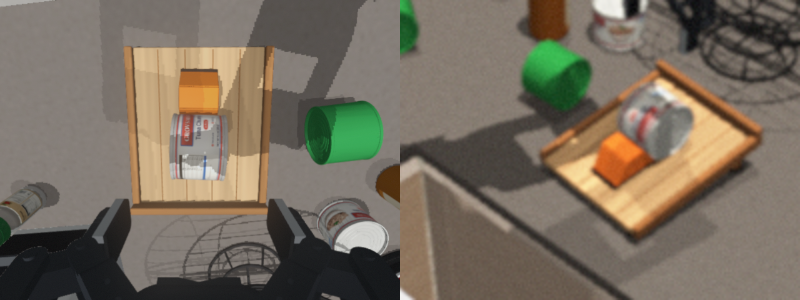

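The tin lies at wrist-half (198,147), resting against the uphill face of the chock at (199,92). It is square to the rails, and the gripper is clear. Handing in.

```bash
python3 -c "
from rig import arm
print(arm.hand_in())"
```

```text
the job is handed in; nothing more can be done
None
```

The chock is on the rack and the tin lies on its side against the chock's uphill face, ends towards the rails and the honey jar never touched; it was at rest with the gripper clear when I handed the job in at about 22 s, and no verdict came back.

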